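# Ready the pusher tray for refilling

### The job

Get the tub tray ready for refilling: hang the loose front stop astride the steel rail at the tray's far end and let go of it, then pull the spring-loaded pusher towards you by its upright post until its pointer stands over the small clip on the tray's side wall. Finish while still gripping the post and holding the pusher there against its spring, since it runs back if let go. Do not shift the clip, and leave the tubs and the other things on the counter where they are.

Things in the scene. Friction and masses are not known exactly. Their poses are not given: they have to be found in the camera images.
- tray: Fixed grey plastic lane tray, 250 mm long (own x) by 124 mm wide (own y), floor 10 mm thick, side walls to 26 mm high. Origin: centre of its underside, on the counter; +x points to its far end with the rail, away from the robot (position and yaw vary).
- rail_mid (a point): Middle of the tray's front rail: a horizontal round steel bar, 10 mm diameter, along the tray's y, its axis 80 mm above the counter, 115 mm ahead (+x) of the tray's origin. It is carried by two 11 mm round posts whose centres are 68 mm either side of this point (125 mm clear between them), tops at 86 mm. Axes as the tray's.
- stop: The loose front stop, about 120 g: an upside-down U of aluminium, 80 mm long (own y), standing on its legs at the robot's right. Origin: middle of its underside. Legs 4 mm thick, 14 mm apart inside, flared in the lowest 17 mm to a 26 mm wide mouth (own x). Symmetric: hang it either way round. Hung, its origin is 30 mm above the counter.
- stop_seat (a point): On the stop: underside of the crown, 55 mm above its origin; this rests on top of the rail when it is hung, 5 mm above the rail's axis.
- stop_fin (a point): On the stop: middle of the top edge of its black grip fin, 100 mm above its origin. The fin rises from the 60 mm high crown, 8 mm thick (own x) and 50 mm long (own y): pinch it across its thickness.
- pusher: The spring-return pusher that slides in the tray. Its origin lies at the tray's origin at rest, directly below its post, and moves along the tray's -x (towards the robot) as it is pulled; limit 105 mm. The spring pulls it back towards the rail with about 5 N at rest, rising to about 10 N at 85 mm.
- grip (a point): Centre of the top of the pusher's upright round steel post, 20 mm diameter, top 110 mm above the counter and bare down to 23 mm; at rest it stands over the tray's origin, 115 mm behind the rail. The pusher's black plate, 96 mm wide and 54 mm high, is 30 mm ahead (+x) of the post.
- pointer (a point): Tip of the pusher's pointer: a 4 mm wide steel tab on the plate's -y side, passing over the tray's -y (right) side wall 35 mm above the counter; 30 mm ahead (+x) of the post. Axes as the tray's.
- mark (a point): The mark: middle of the white plastic clip, 12 mm wide along the tray's x, astride the top of the tray's -y side wall, at the pointer's height. Its place along the tray varies: 55 to 85 mm towards the robot (-x) from the resting pointer. It sits tight but can be pushed. Axes as the tray's.
- cutter (a point): Foot (middle of the footprint) of a fixed wire cutter, 190 mm (x) by 150 mm (y) and 350 mm tall, that stands between the stop and the tray: carry the stop round its robot side. There, in front of it, lies a fixed film dispenser only 90 mm high, its middle 210 mm nearer to the robot, 148 mm (x) by 398 mm (y). The scale behind the stop is 110 mm high in front.
- tub_a: Lidded salad tub with orange contents, 94 mm diameter, 51 mm high, right of the tray; leave alone. Origin: centre of its underside.
- pick_jar: Bundle of wooden picks in a small clear jar, 48 mm diameter, 73 mm high, left of the tray; leave alone. Origin: centre of its underside.
- weight_0: The smaller brass weight, 38 mm diameter, 57 mm high, just left of the stop; leave alone. Origin: centre of its underside.
Things that resemble listed ones, but are neither listed nor needed, are in the scene too. Leave any green look-alike of the stop alone.

How it is judged:
By the outcome, as a careful person would: the job done as asked, in the order asked, and still so for the second after the job is handed in, while the arm keeps its last pose, push and grip.
It also fails if it takes over 54 s, if anything falls off the work surface, if the arm or the gripper's body presses on something with over 40 N, if the wrist force passes 120 N, or if a joint passes its speed limit or range.

### The arm

A 6-joint arm with a two-finger parallel gripper is mounted at the origin on a cart in front of the work surface, level with it; the furniture and walls round the work are solid. World frame = base frame: x ahead of the robot, y to its left, z up, the work surface at z = 0. Lengths are in m, angles in rad, forces in N, time in s.
With the tool pointing down it reaches from about 0.325 to 0.925 m from the base axis. Payload 3.1 kg.
Tool frame: the origin (TCP) lies on the centre line of the jaws, within the pads' length; the fingertips stand 22 mm ahead of it and the grasp point (between the pads) lies 3 mm ahead of it; z points along the fingers, y is the line along which they close (so a half turn about z gives the same grasp; the last joint's range is limited). The gripper opens to 85 mm and grips with 20 to 120 N. Pads are 22 mm wide; open, the fingers measure 114 mm over their backs; the gripper's body (76 mm by 85 mm) begins 54 mm behind the grasp point. The pads swing forward as they close: fully open they stand 13 mm farther back than shut.
Start: joints at [1.191, 0.217, 1.613, -0, 1.311, -0.112], TCP at [0.165, 0.603, 0.253] pointing down, gripper open.
Joint ranges: [-2.75, 2.75], [-0.78, 2.1], [0.31, 2.55], [-1.13, 4.27], [0.13, 2.63], [-2.58, 2.58]. Speed limits (rad/s): [2.79, 2.79, 3.14, 3.14, 3.14, 3.14].

### API

Orientations are given as a unit quaternion [w, x, y, z].
In Python, from station import arm gives the robot as it stands.
- The arm moves only by the tool jog_arm, never from a script. Its argument "series" is one flat list of numbers, 5 for each row, row after row: the shift along the tool's x, y, z in mm, then the turn about the tool's z in degrees, then the finger opening in mm, from 0 to 85.4. A call has 1 to 20 rows; each row shifts and turns the commanded pose from where the row before left it, along the tool's axes as they then stand; what a row does not reach is not made up. A row lasts 1/10 s, in which the tool goes at most 50 mm and 8.59 degrees, less where a joint would pass 70% of its speed; a pose out of reach is approached as far as the arm can. A call with a gripper value outside its range is refused whole. The fingers move at their own pace and stop on an object; "newtons" is the grip in N (left out, the last holds). Time passes only in rows, so rows that do not move let the fingers close. It gives the time, the measured TCP pose, the force, the opening and the grip force at its end, in the units of the state.
- arm.read_state(): the state, without advancing time (a new reading comes with each control period).
- arm.grab_frame(name): name is "scene" or "top" or "wrist"; returns a dict with "pixels" (384x512x3 uint8, red, green, blue), "vfov" (degrees; the focal length in pixels is half the picture's height over the tangent of half this angle, whatever the lens; pixels are square), "cx", "cy" (the principal point, pixels), "T" (4x4, takes a point from camera to world coordinates); the wrist camera has in their place "mount" (4x4, takes a point from camera to tool coordinates, whose origin is the TCP and whose axes are the flange's). Camera axes: x right, y down, z forward; pixel columns grow to the right and rows downward; lengths in m; the calibration is good to about 2 mm. The wrist camera is an equidistant fisheye: a pixel r from the principal point sees the ray r / f radians off the axis. A picture is of the moment at which its call begins: read the wrist's pose just before it. There is no depth.
- arm.sign_off(): hands the job in; it is judged then, once.
The state is a dict: "time": time; "qpos": joint angles; "qd": joint speeds; "joint_efforts": joint torques, N m; "tcp_pos": TCP position; "tool_rot": TCP orientation; "force": force on the tool from outside, world axes, zero at the start; "moment": the same for the moment, N m; "opening": finger opening in m; "finger_force": force on a finger pad.
Only numpy, scipy, OpenCV 4.12 (cv2) and the standard library are available. Lean on these libraries where they do the work, as an engineer would, in place of code of your own. Each camera call takes 0.05 s, during which the arm holds its last target. There are 200 camera calls.

## Working session

There is one attempt and no reset: what is moved stays moved. The work goes in short steps, Python scripts to look and compute and a tool call to move; the robot and the scene stay as the last step left them, time stands still between calls to the robot, and variables do not carry over. Pictures are saved under pics/ and viewed, at most 10 in all, crops included, and the job is handed in when it is done.

Besides the shell and the picture viewer there is one more tool, called as name(argument=value, ...) on one line, values as JSON. jog_arm: Moves the arm, as the interface text tells. Its arguments: {"type":"object","properties":{"series":{"type":"array"},"newtons":{"type":"number"}},"required":["series"]}

```bash
mkdir -p pics
cat > h.py <<'E'
import numpy as np, cv2, json
from station import arm
def snap(n,fn):
    s=arm.read_state(); f=arm.grab_frame(n)
    cv2.imwrite(f'pics/{fn}.png',f['pixels'][:,:,::-1])
    d={k:(np.array(v).tolist() if k!='pixels' else 0) for k,v in f.items()}
    d['tcp']=list(map(float,s['tcp_pos'])); d['q']=list(map(float,s['tool_rot']))
    json.dump(d,open(f'pics/{fn}.json','w')); return f,s
def R(q):
    from scipy.spatial.transform import Rotation
    return Rotation.from_quat([q[1],q[2],q[3],q[0]]).as_matrix()
def ray(fn,u,v):
    d=json.load(open(f'pics/{fn}.json')); f=192/np.tan(np.radians(d['vfov'])/2)
    a=np.array([(u-d['cx'])/f,(v-d['cy'])/f,1.])
    if 'mount' in d:
        r=np.hypot(a[0],a[1]); a=np.array([*(a[:2]/max(r,1e-9)*np.sin(r)),np.cos(r)])
        W=np.eye(4);W[:3,:3]=R(d['q']);W[:3,3]=d['tcp'];T=W@np.array(d['mount'])
    else: T=np.array(d['T'])
    return T[:3,3],T[:3,:3]@a
def at(fn,u,v,z):
    o,r=ray(fn,u,v); return (o+r*(z-o[2])/r[2]).round(4)
def proj(fn,p):
    d=json.load(open(f'pics/{fn}.json')); f=192/np.tan(np.radians(d['vfov'])/2)
    if 'mount' in d:
        W=np.eye(4);W[:3,:3]=R(d['q']);W[:3,3]=d['tcp'];T=W@np.array(d['mount'])
    else: T=np.array(d['T'])
    c=np.linalg.inv(T)@np.array([*p,1]); 
    if 'mount' in d:
        n=np.hypot(c[0],c[1]); r=np.arctan2(n,c[2])*f; return (d['cx']+c[0]/n*r,d['cy']+c[1]/n*r)
    return (d['cx']+f*c[0]/c[2],d['cy']+f*c[1]/c[2])
E
python3 - <<'E'
from h import *
a=snap('scene','s0')[0]['pixels']; b=snap('top','t0')[0]['pixels']
cv2.imwrite('pics/both.png',cv2.resize(np.hstack([a,b])[:,:,::-1],(800,300)))
cv2.imwrite('pics/t0b.png',cv2.resize(b[:,:,::-1],(800,600),interpolation=cv2.INTER_CUBIC))
cv2.imwrite('pics/s0b.png',cv2.resize(a[:,:,::-1],(800,600),interpolation=cv2.INTER_CUBIC))
for n in('s0','t0'):
    d=json.load(open(f'pics/{n}.json'));print(d)
E
```

```text
{'pixels': 0, 'vfov': 57.00787316642019, 'cx': 254.8008017700324, 'cy': 189.71811814881582, 'T': [[0.8910915446151402, -0.31259969547447963, 0.32899436090101314, 0.030633027452771917], [-0.45366431740608826, -0.5943750604674137, 0.6640082639597389, -0.779880809183468], [-0.012022737952374431, -0.7409451517377118, -0.671457918181406, 0.9589032220847821], [0.0, 0.0, 0.0, 1.0]], 'tcp': [0.1650762453001702, 0.6020042565636421, 0.2519410678956552], 'q': [-0.0003051238426656444, 0.13351502712269883, 0.9910460281993974, -0.0011892947762537393]}
{'pixels': 0, 'vfov': 56.45700890138092, 'cx': 256.6847520752653, 'cy': 189.638978613374, 'T': [[-0.05729363348102507, -0.9727850258569578, 0.22451443835758086, 0.2212506302849844], [-0.9983490295996016, 0.05674488757241739, -0.008901282600139407, 0.07393557943253844], [-0.004081012138648696, -0.22465375848819386, -0.9744301073638131, 1.1785815446071852], [0.0, 0.0, 0.0, 1.0]], 'tcp': [0.16506892739709436, 0.602020126739718, 0.2519634881901242], 'q': [-0.0002939401854785684, 0.1334917858005113, 0.9910491937629726, -0.001162869175591951]}
```

View pics/t0b.png

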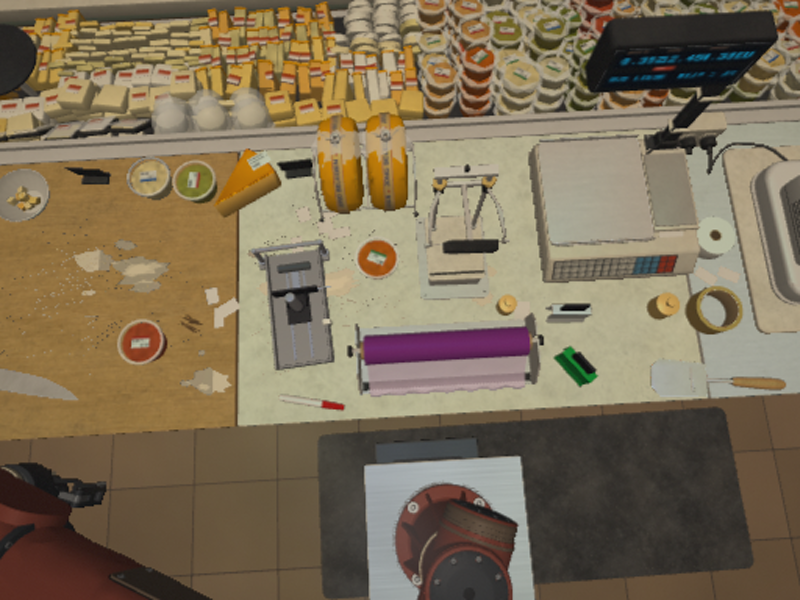

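View pics/s0b.png

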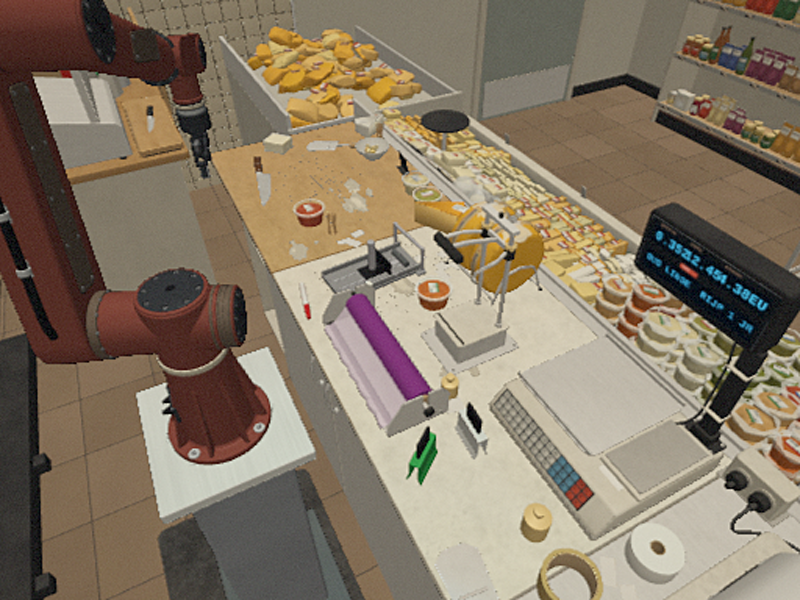

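In the top picture, the aluminium stop with its black fin is at about (570,310) and the green look-alike is at (577,365). The tray is at about (300,310), with the rail at its upper end near (290,250), the post near (292,298) and the white clip near (327,320). The only thing I could mistake for the stop is the green one, so I'll choose the grey one. Next I'll check it in close crops.

Run:
```python
import cv2,numpy as np
t=cv2.imread('pics/t0.png');s=cv2.imread('pics/s0.png')
def c(im,x,y,w,h,k): return cv2.resize(im[y:y+h,x:x+w],None,fx=k,fy=k,interpolation=cv2.INTER_CUBIC)
# top tray: x155..220,y150..240 ; stop x 345..390,y185..250
a=c(t,150,150,80,100,6)          # 480x600
b=c(t,340,185,50,50,6)      # 300x300
d=c(s,280,250,50,50,6)
cv2.imwrite('pics/c1.png',np.hstack([a,np.vstack([b,d])]))
```

```text
(no output)
```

View pics/c1.png

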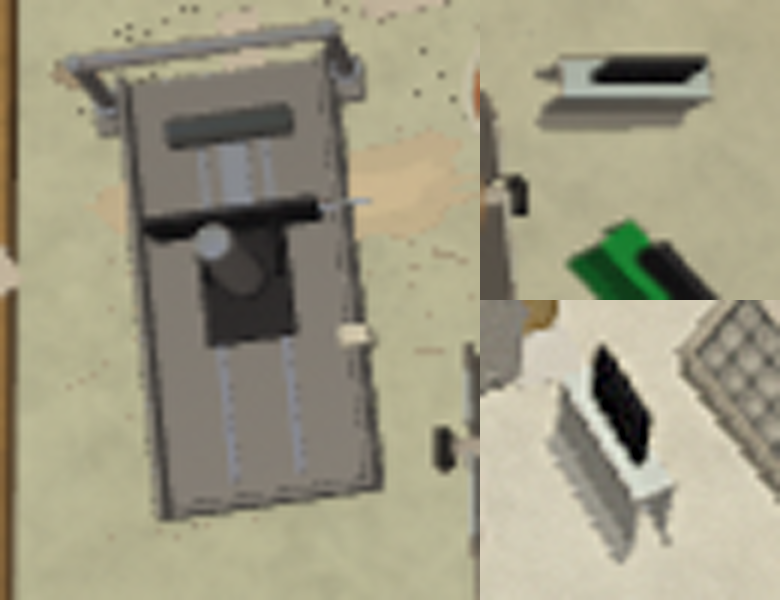

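The crops confirm it. In the right-hand ones the aluminium U with the black fin is clearly apart from the green one. In the tray crop, the post top is at (212,241), the rail post tops are at (80,65) and (332,28), the pointer tip is at (368,201) and the clip is at (355,334).

Run:
```python
from h import *
def T(c,r,z,x0=150,y0=150,n='t0'): return at(n,x0+(c+.5)/6-.5,y0+(r+.5)/6-.5,z)
post=T(212,241,.11);A=T(80,63,.086);B=T(332,28,.086);pt=T(366,201,.035);ck=T(355,334,.035)
n1=T(163,515,.026);n2=T(382,487,.026)
print('post',post,'railposts',A,B,np.linalg.norm(A-B),'pt',pt,'clip',ck,'near',n1,n2,np.linalg.norm(n1-n2))
rm=(A+B)/2; 
for nm,v in(('rail-post',rm-post),('near-post',(n1+n2)/2-post),('clip-pt',ck-pt)):print(nm,v,np.hypot(*v[:2]))
print('yaws',np.degrees(np.arctan2(*( (A-B)[:2]*[-1,1]))),np.degrees(np.arctan2((rm-post)[1],(rm-post)[0])),np.degrees(np.arctan2((n1-n2)[1],(n1-n2)[0]))-90)
S=lambda c,r,z:T(c-480,r,z,340,185)
for p in [(560,60),(560,96),(712,58),(712,97)]:print('crown',S(*p,.06))
print('fin top',S(615,60,.1),S(708,58,.1))
D=lambda c,r,z:T(c-480,r-300,z,280,250,'s0')
# scene
for p in [(562,384),(595,372),(636,494),(673,486)]:print('scrown',D(*p,.06))
print('sfin',D(600,347,.1),D(650,418,.1))
print(proj('s0',post),proj('s0',rm))
```

```text
post [0.4799 0.284  0.11  ] railposts [0.5873 0.3579 0.086 ] [0.5991 0.2232 0.086 ] 0.13521586445384282 pt [0.5157 0.214  0.035 ] clip [0.4418 0.222  0.035 ] near [0.351  0.3286 0.026 ] [0.3592 0.211  0.026 ] 0.11788553770501284
rail-post [ 0.1133   0.00655 -0.024  ] 0.11348917349245254
near-post [-0.1248 -0.0142 -0.084 ] 0.12560525466715158
clip-pt [-0.0739  0.008   0.    ] 0.07433175633603718
yaws 5.006448785690278 3.308650541505706 3.9886579805692293
crown [ 0.4449 -0.2424  0.06  ]
crown [ 0.4254 -0.2401  0.06  ]
crown [ 0.4413 -0.3232  0.06  ]
crown [ 0.4202 -0.3204  0.06  ]
fin top [ 0.4352 -0.2592  0.1   ] [ 0.4335 -0.307   0.1   ]
scrown [ 0.4223 -0.2471  0.06  ]
scrown [ 0.4413 -0.2485  0.06  ]
scrown [ 0.4202 -0.3194  0.06  ]
scrown [ 0.4387 -0.3239  0.06  ]
sfin [ 0.4333 -0.2605  0.1   ] [ 0.432  -0.3073  0.1   ]
(np.float64(236.90203536749507), np.float64(154.02162854983166)) (np.float64(261.0460047751426), np.float64(150.2763534747533))
```

```bash
cat >> h.py <<'E'
def plan(wps,step=35,turn=7,st=None):
    """wps: x,y,z,phi(deg of tool y in world),open(mm),[step]; prints rounded rows"""
    s=st or arm.read_state(); p=np.array(s['tcp_pos'])*1000; m=R(s['tool_rot']); ph=np.degrees(np.arctan2(m[1,1],m[0,1]))
    print('from',p.round(1),round(ph,2)); out=[]
    for w in wps:
        q=np.array(w[:3])*1000; stp=w[5] if len(w)>5 else step
        n=int(max(1,np.ceil(np.linalg.norm(q-p)/stp),np.ceil(abs(w[3]-ph)/turn)))
        p0,f0=p.copy(),ph
        for i in range(n):
            t=p0+(q-p0)*(i+1)/n; d=t-p; c,sn=np.cos(np.radians(ph)),np.sin(np.radians(ph))
            r=[round(-sn*d[0]+c*d[1],1),round(c*d[0]+sn*d[1],1),round(-d[2],1),round(-(f0+(w[3]-f0)*(i+1)/n-ph),1),w[4]]
            p=p+np.array([-sn*r[0]+c*r[1],c*r[0]+sn*r[1],-r[2]]); ph-=r[3]; out.append(r)
    for k in range(0,len(out),20): print(len(out[k:k+20]),'rows:',','.join(str(float(x)) if x%1 else str(int(x)) for r in out[k:k+20] for x in r))
    print('to',p.round(1),round(ph,2))
E
python3 - <<'E'
from h import *
P=lambda u,v,z:at('t0',(u+.5)*.64-.5,(v+.5)*.64-.5,z)
print('cutter base',P(418,297,0.01),P(487,296,0.01),'disp',P(358,392,.0),P(535,385,0),P(358,330,.05),'scale front',P(545,280,.05),P(690,275,.05),P(545,255,.11),'weight',P(507,300,.057))
plan([(.33,.2,.26,40,60),(.345,0,.25,15,40),(.4,-.2,.22,-2,30),(.4325,-.2835,.20,-2,30)])
E
```

```text
cutter base [0.4875 0.0277 0.01  ] [ 0.4811 -0.1202  0.01  ] disp [0.2944 0.165  0.    ] [ 0.2876 -0.2043  0.    ] [0.4164 0.1561 0.05  ] scale front [ 0.4993 -0.2373  0.05  ] [ 0.4924 -0.5403  0.05  ] [ 0.5358 -0.2267  0.11  ] weight [ 0.4598 -0.1527  0.057 ]
from [165.1 602.1 252.1] 74.65
20 rows: -20.4,-26.5,-0.6,2.7,60,-21.7,-25.4,-0.6,2.6,60,-22.7,-24.5,-0.6,2.7,60,-23.9,-23.4,-0.6,2.7,60,-25,-22.2,-0.6,2.6,60,-26,-21.1,-0.7,2.7,60,-26.9,-19.8,-0.6,2.7,60,-27.8,-18.5,-0.6,2.6,60,-28.7,-17.3,-0.6,2.7,60,-29.4,-15.8,-0.6,2.7,60,-30.1,-14.5,-0.6,2.6,60,-30.8,-13.1,-0.6,2.7,60,-31.3,-11.6,-0.6,2.7,60,-27.2,-19.5,1.7,4.2,40,-28.5,-17.5,1.6,4.1,40,-29.7,-15.3,1.7,4.2,40,-30.7,-13.2,1.7,4.1,40,-31.6,-10.9,1.6,4.2,40,-32.3,-8.6,1.7,4.2,40,-34.6,0.3,5,2.8,30
8 rows: -34.5,1.9,5,2.9,30,-34.4,3.7,5,2.8,30,-34.1,5.3,5,2.8,30,-33.9,7.1,5,2.8,30,-33.4,8.6,5,2.9,30,-27.4,11.8,6.7,0,30,-27.5,11.9,6.6,0,30,-27.4,11.8,6.7,0,30
to [ 432.5 -283.5  200. ] -2.05
```

jog_arm(series=[-20,-26,-1,2.7,60,-22,-25,-1,2.6,60,-23,-24,-1,2.7,60,-24,-23,-1,2.7,60,-25,-22,0,2.6,60,-26,-21,-1,2.7,60,-27,-20,-1,2.7,60,-28,-18,0,2.6,60,-29,-17,-1,2.7,60,-29,-16,-1,2.7,60,-30,-14,0,2.6,60,-31,-13,-1,2.7,60,-31,-12,0,2.7,60,-27,-19,2,4.2,40,-28,-17,2,4.1,40,-30,-15,2,4.2,40,-31,-13,1,4.1,40,-32,-11,2,4.2,40,-32,-9,2,4.2,40,-35,0,5,2.8,30], newtons=60)

```text
time: 2.1
tcp_pos: [0.3559, -0.0313, 0.2462]
tool_rot: [0.0, 0.629, 0.777, 0.0]
force: [0.3, 0.2, 0.7]
opening: 0.0304
finger_force: 0.0
```

jog_arm(series=[-35,2,5,3,30,-34,4,5,3,30,-34,5,5,3,30,-34,7,5,3,30,-33,9,5,3,30,-27,12,5,0,30,-27,12,0,0,30,-10,5,0,0,30,0,0,0,0,30])

```text
time: 3.0
tcp_pos: [0.4275, -0.2627, 0.216]
tool_rot: [-0.0, 0.725, 0.689, 0.0]
force: [0.4, 0.8, -0.8]
opening: 0.0298
finger_force: 0.0
```

Run:
```python
from h import *
snap('wrist','w0')
w=cv2.imread('pics/w0.png'); cv2.imwrite('pics/w0b.png',cv2.resize(w,(800,600),interpolation=cv2.INTER_CUBIC))
for p in [(.4325,-.2835,.1),(.4325,-.2585,.1),(.4325,-.3085,.1)]: print(np.array(proj('w0',p))*800/512)
plan([(.4325,-.2835,.20,-2,30)])
```

```text
[410.83125877 333.17264993]
[408.81328046 289.79218796]
[412.65855791 373.55886525]
from [ 427.1 -261.6  215.9] -2.88
1 rows: -21.6,6.5,15.9,-0.9,30
to [ 432.5 -283.5  200. ] -1.98
```

View pics/w0b.png

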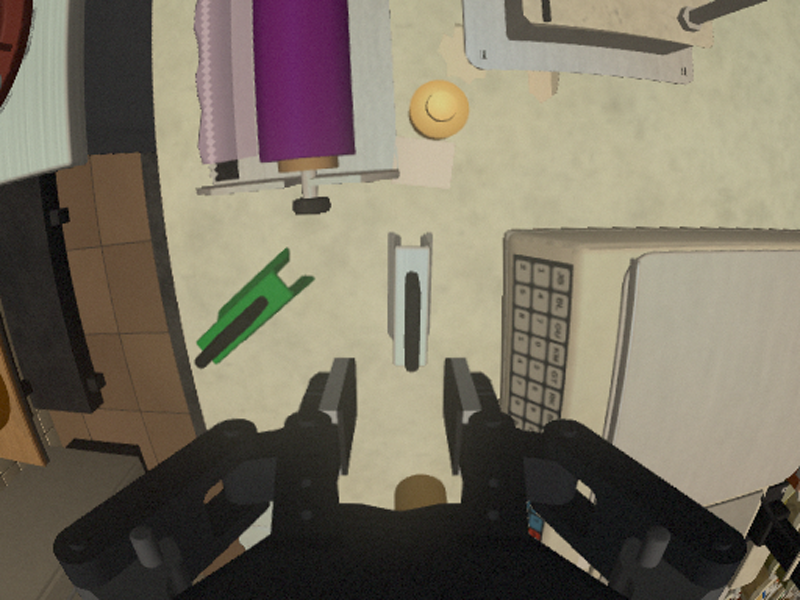

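The wrist view shows the grey stop ahead of the fingers, with its fin running from (412,273) to (412,370). The green look-alike is well to the left at (245,320).

Run:
```python
from h import *
P=lambda u,v,z:at('w0',(u+.5)*.64-.5,(v+.5)*.64-.5,z)
print(P(412,274,.1),P(412,369,.1),P(412,274,.06), 'crown',P(395,247,.06),P(431,247,.06),P(394,366,.06),P(427,366,.06))
plan([(.433,-.2825,.20,-2,30,30),(.433,-.2825,.087,-2,30,25)])
```

```text
[ 0.4344 -0.2497  0.1   ] [ 0.4321 -0.3054  0.1   ] [ 0.435 -0.26   0.06 ] crown [ 0.4254 -0.2424  0.06  ] [ 0.4474 -0.2435  0.06  ] [ 0.4204 -0.3221  0.06  ] [ 0.4423 -0.3233  0.06  ]
from [ 427.1 -261.6  215.9] -2.88
6 rows: -20.6,6.9,15.9,-0.9,30,0,0,22.6,0,30,0,0,22.6,0,30,0,0,22.6,0,30,0,0,22.6,0,30,0,0,22.6,0,30
to [ 433.  -282.5   87. ] -1.98
```

jog_arm(series=[-11,4,8,0,30,-10,3.5,8,0,30,0,0,23,0,30,0,0,23,0,30,0,0,23,0,30,0,0,23,0,30,0,0,21,0,30,0,0,0,0,30,0,0,0,0,0,0,0,0,0,0,0,0,0,0,0,0,0,0,0,0,0,0,0,0,0], newtons=60)

```text
time: 4.35
tcp_pos: [0.4342, -0.2836, 0.0879]
tool_rot: [0.001, 0.724, 0.689, 0.0]
force: [-0.2, 0.2, -1.3]
opening: 0.0072
finger_force: 59.8
```

Run:
```python
from h import *
plan([(.4342,-.2836,.19,-2.9,0,30),(.385,-.19,.25,-1,0),(.345,-.05,.25,0,0),(.36,.1,.25,2,0),(.49,.22,.25,4.3,0,35)])
```

```text
from [ 434.2 -283.6   87.9] -2.84
20 rows: 0,0,-25.5,0,0,0,0,-25.5,0,0,0,0,-25.6,0,0,0,0,-25.5,0.1,0,22.7,-13.5,-15,-0.5,0,22.9,-13.3,-15,-0.5,0,23,-13,-15,-0.5,0,23,-12.9,-15,-0.4,0,27.9,-8.5,0,-0.2,0,27.8,-8.4,0,-0.2,0,28,-8.3,0,-0.2,0,27.9,-8.3,0,-0.2,0,28,-8.1,0,-0.2,0,30,3,0,-0.4,0,30,3.2,0,-0.4,0,29.9,3.4,0,-0.4,0,30,3.6,0,-0.4,0,29.9,3.8,0,-0.4,0,19.2,22.3,0,-0.4,0,19.1,22.5,0,-0.4,0
4 rows: 19,22.6,0,-0.4,0,18.7,22.7,0,-0.4,0,18.6,22.9,0,-0.4,0,18.5,23,0,-0.3,0
to [490. 220. 250.] 4.26
```

jog_arm(series=[0,0,-20,0,0,0,0,-26,0,0,0,0,-28,0,0,0,0,-28,0,0,23,-13,-15,-0.5,0,23,-13,-15,-0.5,0,23,-13,-15,-0.5,0,23,-13,-15,-0.5,0,28,-8,0,-0.2,0,28,-8,0,-0.2,0,28,-8,0,-0.2,0,28,-8,0,-0.2,0,28,-8,0,-0.2,0,30,3,0,-0.4,0,30,3,0,-0.4,0,30,3,0,-0.4,0,30,4,0,-0.4,0,30,4,0,-0.4,0,19,22,0,-0.4,0,19,22,0,-0.4,0])

```text
time: 6.35
tcp_pos: [0.4033, 0.1422, 0.2495]
tool_rot: [0.0, 0.688, 0.726, 0.0]
force: [-0.5, -0.7, -1.0]
opening: 0.0068
finger_force: 59.5
```

jog_arm(series=[19,23,0,-0.4,0,19,23,0,-0.4,0,19,23,0,-0.4,0,14,18,0,-0.4,0,5,6,0,0,0,0,0,0,0,0,0,0,0,0,0])

```text
time: 7.05
tcp_pos: [0.4904, 0.222, 0.249]
tool_rot: [-0.0, 0.678, 0.735, -0.001]
force: [-1.1, -0.8, -1.8]
opening: 0.0073
finger_force: 59.6
```

Run:
```python
from h import *
print(snap('wrist','w1')[1]['tcp_pos'])
w=cv2.imread('pics/w1.png'); cv2.imwrite('pics/w1b.png',cv2.resize(w,(800,600),interpolation=cv2.INTER_CUBIC))
```

```text
[0.49042995 0.22195408 0.24896784]
```

View pics/w1b.png

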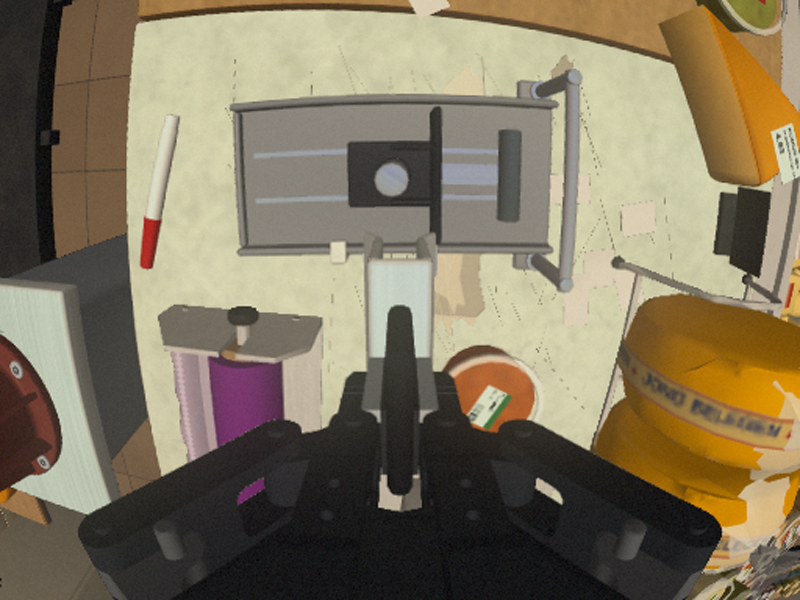

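The rail post tops show at (573,76) and (565,285), the pusher post top at (391,180) and the clip at (338,251). The stop's crown far edge runs from (368,262) to (432,261).

Run:
```python
from h import *
P=lambda u,v,z:at('w1',(u+.5)*.64-.5,(v+.5)*.64-.5,z)
A=P(573,76,.086);B=P(565,285,.086);post=P(391,179,.11);ck=P(338,251,.035);n1=P(234,106,.026);n2=P(240,252,.026)
rm=(A+B)/2
print(A,B,np.linalg.norm(A-B),'rm',rm,'post',post,'clip',ck,'near',n1,n2,np.linalg.norm(n1-n2))
yaw=lambda d:np.degrees(np.arctan2(-d[0],d[1]))
print(yaw(A-B),yaw(n1-n2)); d=rm-post; print(np.hypot(*d[:2]),np.degrees(np.arctan2(d[1],d[0])))
d=rm-(n1+n2)/2; print(np.hypot(*d[:2]),np.degrees(np.arctan2(d[1],d[0])))
c1=P(368,262,.221);c2=P(432,261,.221);c=(c1+c2)/2;print('crown far edge',c1,c2)
s=arm.read_state();m=R(s['tool_rot']);print('off tool',m.T@(c-s['tcp_pos'])*1000, np.degrees(np.arctan2(m[1,1],m[0,1])))
```

```text
[0.5883 0.3617 0.086 ] [0.6003 0.225  0.086 ] 0.13722569001466162 rm [0.5943  0.29335 0.086  ] post [0.4802 0.2836 0.11  ] clip [0.4438 0.2241 0.035 ] near [0.355  0.3305 0.026 ] [0.3639 0.2163 0.026 ] 0.11454627885706285
5.01676228465507 4.456250477440701
0.1145158176847199 4.8841373690515635
0.23569583152868875 4.855495741232923
crown far edge [0.4765 0.261  0.221 ] [0.4977 0.263  0.221 ]
off tool [40.34238542 -0.05646842 28.05516588] 4.5354036752122
```

Run:
```python
from h import *
plan([(.5943,.293,.249,4.9,0,25),(.5943,.293,.149,4.9,0,20),(.5943,.293,.121,4.9,0,7)])
```

```text
from [490.4 221.8 249.1] 4.54
15 rows: 10.5,18.2,0,-0.1,0,10.4,18.2,0,0,0,10.4,18.3,0,-0.1,0,10.4,18.2,0.1,0,0,10.4,18.2,0,-0.1,0,10.4,18.3,0,-0.1,0,0,0,20,0,0,0,0,20,0,0,0,0,20,0,0,0,0,20,0,0,0,0,20,0,0,0,0,7,0,0,0,0,7,0,0,0,0,7,0,0,0,0,7,0,0
to [594.3 293.  121. ] 4.94
```

jog_arm(series=[10.5,18,0,-0.1,0,10.5,18,0,-0.1,0,10.5,18,0,0,0,10.5,18,0,-0.1,0,10.5,18,0,0,0,6,12,0,-0.1,0,4,7,0,0,0,0,0,10,0,0,0,0,20,0,0,0,0,20,0,0,0,0,15,0,0,0,0,5,0,0,0,0,0,0,0])

```text
time: 8.4
tcp_pos: [0.5937, 0.2932, 0.1779]
tool_rot: [-0.001, 0.676, 0.737, -0.001]
force: [0.2, -0.7, -1.6]
opening: 0.0074
finger_force: 59.5
```

Run:
```python
from h import *
plan([(.5943,.293,.121,4.9,0,7)])
f=snap('wrist','w2'); snap('top','t2');a=snap('scene','s2')
w=cv2.imread('pics/w2.png');t=cv2.imread('pics/t2.png');s=cv2.imread('pics/s2.png')
c=lambda im,x,y,w,h,k:cv2.resize(im[y:y+h,x:x+w],None,fx=k,fy=k,interpolation=cv2.INTER_CUBIC)
cv2.imwrite('pics/c2.png',np.hstack([cv2.resize(w,(400,300)),c(s,220,110,80,60,5)]))
```

```text
from [593.7 293.2 177.9] 4.95
9 rows: 0,0.1,6.3,0,0,-0.1,0,6.3,0,0,0,0.1,6.4,0,0,0,0.1,6.3,0,0,-0.1,0,6.3,0,0,0,0.1,6.3,0,0,0,0.1,6.3,0,0,-0.1,0,6.4,0,0,0,0.1,6.3,0,0
to [594.3 293.  121. ] 4.95
```

View pics/c2.png

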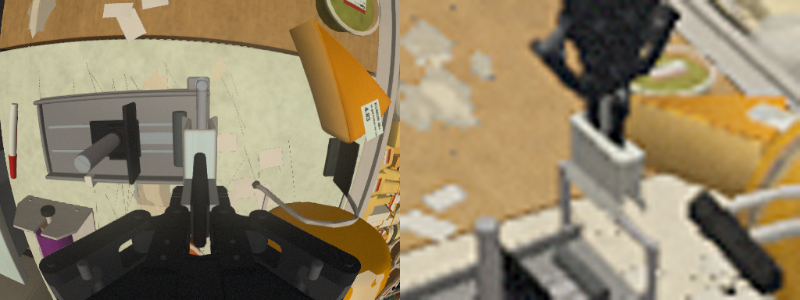

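The stop is centred above the rail in both views (rail end at about (202,85), crown at 186–215), so I'm lowering it.

jog_arm(series=[0,0.5,6,0,0,0,0,8,0,0,0,0,8,0,0,0,0,8,0,0,0,0,8,0,0,0,0,8,0,0,0,0,6,0,0,0,0,4,0,0,0,0,2,0,0,0,0,0,0,0])

```text
time: 9.55
tcp_pos: [0.5952, 0.2938, 0.1211]
tool_rot: [-0.0, 0.676, 0.737, -0.0]
force: [0.1, 1.2, -1.1]
opening: 0.0073
finger_force: 59.5
```

jog_arm(series=[0,0,1,0,0,0,0,1,0,0,0,0,1,0,0,0,0,0,0,0])

```text
time: 9.95
tcp_pos: [0.5952, 0.2938, 0.1183]
tool_rot: [-0.0, 0.676, 0.737, -0.0]
force: [0.0, 0.8, -1.6]
opening: 0.0074
finger_force: 59.5
```

jog_arm(series=[0,0,1,0,0,0,0,0,0,0,0,0,0,0,0])

```text
time: 10.25
tcp_pos: [0.5954, 0.2939, 0.1181]
tool_rot: [0.0, 0.676, 0.737, 0.0]
force: [-1.9, -0.9, 3.9]
opening: 0.0071
finger_force: 60.3
```

It is seated: contact came at z = 0.118, as expected. I'll release, rise and look.

jog_arm(series=[0,0,0,0,20,0,0,0,0,30,0,0,0,0,30,0,0,-10,0,30,0,0,-25,0,30,0,0,-30,0,30,0,0,-30,0,30,-5,-30,-10,0,50,-5,-30,0,0,70,0,-20,0,0,70,0,0,0,0,70])

```text
time: 11.35
tcp_pos: [0.5144, 0.2769, 0.223]
tool_rot: [-0.0, 0.676, 0.737, -0.0]
force: [0.7, 0.0, -0.3]
opening: 0.0701
finger_force: 0.0
```

Run:
```python
from h import *
print(snap('wrist','w3')[1]['tcp_pos']);snap('scene','s3')
w=cv2.imread('pics/w3.png');s=cv2.imread('pics/s3.png')
c=lambda im,x,y,w,h,k:cv2.resize(im[y:y+h,x:x+w],None,fx=k,fy=k,interpolation=cv2.INTER_CUBIC)
cv2.imwrite('pics/c3.png',np.hstack([c(w,130,0,256,384,1.5625)[:,:400],c(s,200,120,80,120,5)]))
```

```text
[0.51437321 0.27689799 0.22299052]
```

View pics/c3.png

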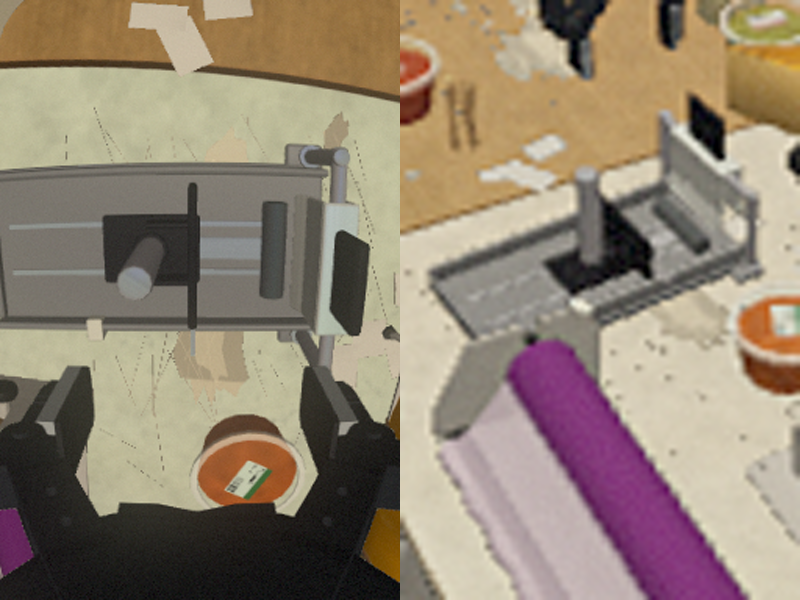

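The stop hangs astride the rail, fully seated in both views. In the wrist crop the clip is at (95,328), the pointer tab at (193,340) and the post top at (134,284).

Run:
```python
from h import *
P=lambda c,r,z:at('w3',130+(c+.5)/1.5625-.5,(r+.5)/1.5625-.5,z)
X=np.array([np.cos(np.radians(4.8)),np.sin(np.radians(4.8)),0])
pt=P(193,340,.035);ck=P(95,328,.035);post=P(134,284,.11)
print(pt,ck,post,'clip-pt',(ck-pt)@X,'clip-(post+30)',(ck-post)@X-.03,'post to pt',(pt-post)@X)
plan([(.4802,.2836,.21,4.9,70,20),(.4802,.2836,.093,4.9,70,22)])
```

```text
[0.5162 0.2226 0.035 ] [0.4444 0.2253 0.035 ] [0.4803 0.2827 0.11  ] clip-pt -0.07132225711711714 clip-(post+30) -0.0705772018543321 post to pt 0.03074505526278503
from [516.9 277.2 223.2] 4.97
8 rows: 4.8,-18,6.6,0,70,4.8,-18,6.6,0.1,70,0,0,19.5,0,70,0,0,19.5,0,70,0,0,19.5,0,70,0,0,19.5,0,70,0,0,19.5,0,70,0,0,19.5,0,70
to [480.2 283.6  93. ] 4.87
```

jog_arm(series=[5,-18,5,0,70,5,-18,5,0,70,0,0,20,0,70,0,0,20,0,70,0,0,20,0,70,0,0,20,0,70,0,0,20,0,70,0,0,15,0,70,0,0,5,0,70,0,0,0,0,40,0,0,0,0,20,0,0,0,0,0,0,0,0,0,0,0,0,0,0,0,0,0,0,0,0,0,0,0,0,0], newtons=70)

```text
time: 13.05
tcp_pos: [0.4806, 0.2843, 0.0938]
tool_rot: [0.0, 0.676, 0.737, 0.001]
force: [-1.3, 0.1, 5.2]
opening: 0.0185
finger_force: 68.2
```

Run:
```python
from h import *
s=arm.read_state();print(s['tcp_pos'],s['opening'],s['finger_force'],s['force']);plan([])
```

```text
[0.48059075 0.28427807 0.09376415] 0.01847185835642099 68.1680703163147 [-1.2570175   0.12283715  5.2062768 ]
from [480.6 284.3  93.8] 4.96
to [480.6 284.3  93.8] 4.96
```

jog_arm(series=[0,-3,0,0,0,0,-5,0,0,0,0,-6,0,0,0,0,-6,0,0,0,0,-6,0,0,0,0,-6,0,0,0,0,-6,0,0,0,0,-6,0,0,0,0,-6,0,0,0,0,-6,0,0,0,0,-5,0,0,0,0,-3,0,0,0,0,0,0,0,0,0,0,0,0,0])

```text
time: 14.45
tcp_pos: [0.4194, 0.279, 0.0937]
tool_rot: [0.002, 0.676, 0.737, 0.004]
force: [8.2, 1.7, 0.3]
opening: 0.0186
finger_force: 68.5
```

Run:
```python
from h import *
print(snap('wrist','w4')[1]['tcp_pos']);plan([])
snap('top','t4');snap('scene','s4')
w=cv2.imread('pics/w4.png');t=cv2.imread('pics/t4.png')
c=lambda im,x,y,w,h,k:cv2.resize(im[y:y+h,x:x+w],None,fx=k,fy=k,interpolation=cv2.INTER_CUBIC)
cv2.imwrite('pics/c4.png',np.hstack([cv2.resize(w[:288,:],None,fx=1,fy=1)[:, 128:384],c(t,170,170,48,48,6)[:288]])) 
cv2.imwrite('pics/c4.png',cv2.resize(cv2.imread('pics/c4.png'),None,fx=1.45,fy=1.45,interpolation=cv2.INTER_CUBIC))
```

```text
[0.41938981 0.27899579 0.0937447 ]
from [419.4 279.   93.8] 4.97
to [419.4 279.   93.8] 4.97
```

View pics/c4.png

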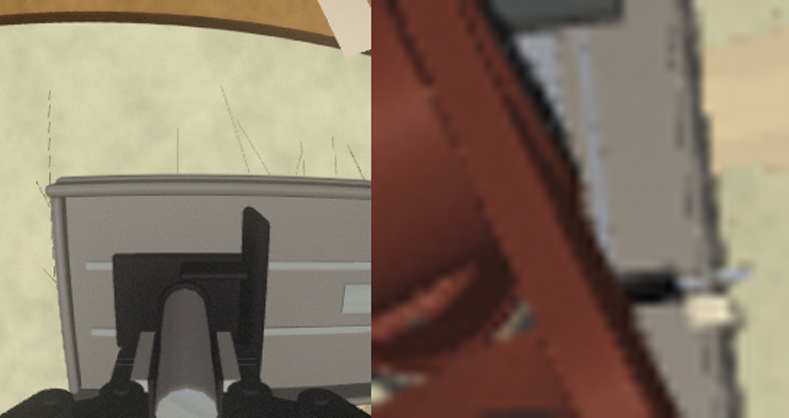

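In the top crop the pointer tab runs from (683,285) to (750,272), and the clip is centred at about (711,308), so the pointer is still just short of it.

Run:
```python
from h import *
P=lambda c,r:at('t4',170+(c-371+.5)/8.7-.5,170+(r+.5)/8.7-.5,.035)
X=np.array([np.cos(np.radians(4.9)),np.sin(np.radians(4.9)),0])
a,b,c=P(690,284),P(745,273),P(711,308)
print(a,b,c,(c-a)@X,(c-b)@X, np.degrees(np.arctan2(-(a-b)[0],(a-b)[1])))
```

```text
[0.4524 0.23   0.035 ] [0.4554 0.2093 0.035 ] [0.4428 0.2224 0.035 ] -0.010214083459276694 -0.01143498903890591 8.24632081446854
```

jog_arm(series=[0,-3,0,0,0,0,-3,0,0,0,0,-3,0,0,0,0,-1.3,0,0,0,0,0,0,0,0,0,0,0,0,0,0,0,0,0,0])

```text
time: 15.3
tcp_pos: [0.4094, 0.2782, 0.0938]
tool_rot: [0.002, 0.676, 0.737, 0.004]
force: [8.8, 0.3, -0.7]
opening: 0.0185
finger_force: 68.7
```

Run:
```python
from h import *
snap('top','t5');snap('scene','s5');plan([])
t=cv2.imread('pics/t5.png');s=cv2.imread('pics/s5.png')
c=lambda im,x,y,w,h,k:cv2.resize(im[y:y+h,x:x+w],None,fx=k,fy=k,interpolation=cv2.INTER_CUBIC)
cv2.imwrite('pics/c5.png',np.hstack([c(t,190,185,40,50,10),c(s,200,150,40,50,10)]))
```

```text
from [409.4 278.1  93.8] 4.97
to [409.4 278.1  93.8] 4.97
```

View pics/c5.png

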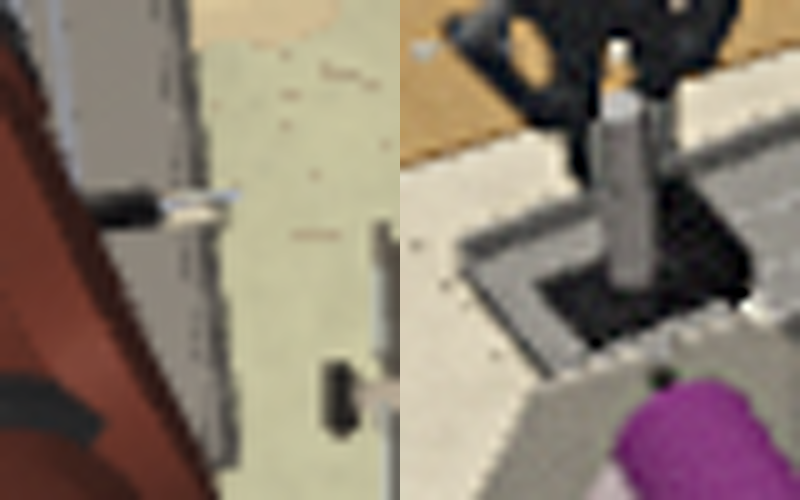

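The pointer tab, running (160,212) to (238,192), lies across the middle of the clip. The clip's lower edge is at about row 228, where it was at the start (about 230 in this crop), so it hasn't moved. The pull is 71.5 mm, against a measured mean of about 71.6 mm. I'm handing the job in.

```bash
python3 -c "
from station import arm
s=arm.read_state();print(s['finger_force'],s['force']);print(arm.sign_off())"
```

```text
68.73742818832397 [ 7.61235526  0.03302689 -0.53957755]
the job is handed in; nothing more can be done
None
```

I handed the job in after about 15 s of arm time: the stop hangs astride the rail, released, and the gripper still holds the pusher's post against its spring, with the pointer over the clip to within about 1–2 mm.

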